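Load the sample tester, lock it with its captive screw and zero the dial

TASK

Load every sample puck on the table into the tester's spring-fed well, pressing each one down until it is held under the two brass pawls. Then pull the black captive screw up against its spring on to its thread and drive it clockwise all the way home, so that the orange guard covers the stack, and turn the dial's bezel until the pointer reads zero on the red mark. Leave the other things on the table where they are.

Things in the scene. Friction and masses are not known exactly. Their poses are not given: they have to be found in the camera images.
- puck_a_center (a point): a tan cork sample puck: a plain flat cylinder, 60 mm in diameter, 24 mm thick, 30 to 180 g, lying flat on the table; the point is its centre, 12 mm above its underside. Not every puck is present in every run
- puck_b_center (a point): a brown wood sample puck: a plain flat cylinder, 60 mm in diameter, 24 mm thick, 30 to 180 g, lying flat on the table; the point is its centre, 12 mm above its underside. Not every puck is present in every run
- puck_c_center (a point): a bare aluminium sample puck: a plain flat cylinder, 60 mm in diameter, 24 mm thick, 30 to 180 g, lying flat on the table; the point is its centre, 12 mm above its underside. Not every puck is present in every run
- puck_d_center (a point): a blue plastic sample puck: a plain flat cylinder, 60 mm in diameter, 24 mm thick, 30 to 180 g, lying flat on the table; the point is its centre, 12 mm above its underside. Not every puck is present in every run
- tester: the sample tester, a white box fixed to the table, 140 (x) x 340 (y) x 124 mm high; origin at the centre of its underside, z up. On its flat deck (124 mm above the table) stand, all at x = 0 of its own frame: the sample well at y = +110 mm, the captive screw at y = -25 mm and the dial at y = -130 mm
- well (a point): centre of the mouth of the sample well, level with the top of its flared dark collar: 130 mm above the table, 6 mm above the deck; the flare is about 74 mm wide at the top and narrows to a 64 mm square shaft for the round pucks. Four pucks fit, one on another. A puck set in the mouth rests on the pawls with its underside 8 to 10 mm below this point, some 15 mm of it proud of the collar
- pawl_under (a point): point on the well's axis level with the flat undersides of the two brass spring pawls, which stick 7 mm into the shaft from its -x and +x sides (tops sloping): 115 mm above the table. A puck pressed down in its middle (12 to 20 N) passes the pawls; they snap out over it once its top is 1 to 4 mm below this level, and hold it with its centre 103 mm above the table. The next is set on top and pressed likewise
- follower_top (a point): centre of the top of the red spring follower in the shaft, which pushes the pucks up with 3 N when the well is empty, growing 0.07 N per mm of depth; 113 mm above the table when the well is empty, 2 mm below the pawls, then 24 mm deeper for each loaded puck (91 mm with one)
- screw_knob (a point): centre of the captive screw's knob, on its axis: an upright ribbed black cylinder, 40 mm in diameter and 28 mm high (this point half-way up, 22 mm above the deck at rest, with 8 mm free below the knob), white line on its top, yellow shank below that shows when it is pulled out
- screw_pull (a joint): how far the captive screw is pulled out (up), m: 0 at rest, stop at 0.019; its spring pulls back with 2.4 N at rest, 6 N at the stop. At rest the knob turns about 0.2 rad before it is blocked; held out 0.015 or more it turns on to the thread. Past 0.6 rad it stays out when let go; the thread lifts it 0.0015 more per rad (0.011 at first, 0.0145 when home)
- screw_turn (a joint): turn of the captive screw, rad, growing clockwise seen from above (about -z): 0 at the start, 3.0 at its stop, where it is driven home. It stays where it is left (friction 0.06 N m). Turning it slides the guard 12 mm per rad
- guard_tip (a point): middle of the front edge of the orange guard tongue, a 30 x 30 x 8 mm plate that slides along the tester's +y axis 8 to 16 mm above the deck; the edge is 46 mm from the well's centre with the screw at 0 and 10 mm from it when the screw is home, then lying over the mouth. A puck standing proud is in its way
- bezel_grip (a point): centre of the bezel of the dial, on its vertical axis: a dark ribbed drum 62 mm in diameter and 22 mm high (this point half-way up, 147 mm above the table; 12 mm free under its rim), with the white dial face on its top. The face turns with the bezel; the pointer does not
- bezel_zero (a point): the red zero mark on the dial face, 24.5 mm from the axis
- pointer_tip (a point): tip of the thin black pointer just above the dial face, 24.5 mm from the axis. The dial reads zero when the tip is over the red mark
- bezel (a joint): turn of the bezel, rad, growing clockwise seen from above, range -3.2 to 3.2; at 0 the red mark points along the tester's +x; it stays where it is left (friction 0.06 N m)
- pointer (a joint): turn of the pointer, rad, growing clockwise seen from above; at 0 it points along the tester's +x. It follows the spring follower (12 rad per m of its depth): about 0.28 rad for each loaded puck. The dial reads zero when this equals the bezel's value
- phone: a black phone, 72 x 148 x 9 mm, on the table, not part of the job; origin at the centre of its underside, its first size along x
- calculator: a grey calculator, 80 x 155 x 16 mm, on the table, not part of the job; origin at the centre of its underside, its first size along x
- marker: an orange marker pen, 16 x 130 x 14 mm, on the table, not part of the job; origin at the centre of its underside, its first size along x
- pencil_tin: a dark blue pencil tin, 75 x 190 x 40 mm, on the table, not part of the job; origin at the centre of its underside, its first size along x
- beaker: a clear plastic beaker, 72 mm wide and 95 mm high, on the table, not part of the job; origin at the centre of its underside, its first size along x

How it is judged:
By the outcome, as a careful person would: the job done as asked, in the order asked, and still so for the second after the job is handed in, with the robot touching nothing.
Of puck_a, puck_b, puck_c, puck_d only 3 to 4 are there at a start; the rules pass over those that are not, and their reading is None.
At some moment in a run one of puck_a, puck_b, puck_c, puck_d may be knocked a few centimetres aside while the robot is not near it.
Once in a run the grip may slacken for a moment while it holds something.
It also fails if it takes over 208 s, if anything falls off the work surface, if the arm or the gripper's body presses on something with over 40 N, if the wrist force passes 120 N, or if a joint passes its speed limit or range.

ROBOT

A 7-joint arm with a two-finger parallel gripper is mounted at the origin on the work surface. World frame = base frame: x ahead of the robot, y to its left, z up, the work surface at z = 0. Lengths are in m, angles in rad, forces in N, time in s.
With the tool pointing down it reaches from about 0.425 to 0.875 m from the base axis. Payload 9.9 kg.
Tool frame: the origin (TCP) lies on the centre line of the jaws, within the pads' length; the fingertips stand 17 mm ahead of it and the grasp point (between the pads) lies 2 mm behind it (bot.tip_reach is the distance from the TCP to the fingertips, in m); z points along the fingers, y is the line along which they close (so a half turn about z gives the same grasp; the last joint's range is limited). The gripper opens to 85 mm and grips with 20 to 120 N. Pads are 22 mm wide; open, the fingers measure 114 mm over their backs; the gripper's body (76 mm by 85 mm) begins 54 mm behind the grasp point. The pads swing forward as they close: fully open they stand 13 mm farther back than shut.
Start: joints at [1.181, 0.576, 0.025, 1.437, -0.015, 1.129, -0.057], TCP at [0.203, -0.644, 0.248] pointing down, gripper open.
Joint ranges: [-2.76, 2.76], [-0.34, 2.15], [-1.52, 1.57], [0.19, 2.46], [-1.09, 4.23], [0.17, 1.99], [-2.82, 2.82]. Speed limits (rad/s): [2.22, 2.22, 3.01, 3.01, 3.14, 3.14, 3.14].

INTERFACE

Orientations are given as a unit quaternion [x, y, z, w].
In Python, from workcell import bot, snapshot gives the robot as it stands.
- The arm moves only by the tool jog_arm, never from a script. Its argument "targets" is a list of rows, each a list of 7 numbers: the shift along the world's x, y, z in mm, then the turn, a rotation vector about the world's x, y, z in degrees, then the finger opening in mm, from 0 to 85.4. A call has 1 to 10 rows; each row is the pose to reach, as a shift and turn from the pose commanded when the call began; what a row does not reach only later rows make up. A row lasts 1/10 s, in which the tool goes at most 50 mm and 8.59 degrees, less where a joint would pass 70% of its speed; a pose out of reach is approached as far as the arm can. A call with a gripper value outside its range is refused whole. The fingers move at their own pace and stop on an object; "squeeze" is the grip in N (left out, the last holds). Time passes only in rows, so rows that repeat a pose let the fingers close. It gives the time, the measured TCP pose, the force, the opening and the grip force at its end, in the units of the state.
- bot.observe(): the state, without advancing time (a new reading comes with each control period).
- snapshot(name): name is "side" or "top"; returns a dict with "color" (400x640x3 uint8, red, green, blue), "depth" (400x640 float32, m along the optical axis (not along the pixel's ray), 0 where there is no reading), "intrinsics" (3x3 intrinsics, pixels), "position" and "orientation" of the camera in the world. Camera axes: x right, y down, z forward; pixel columns grow to the right and rows downward; lengths in m; the calibration is good to about 2 mm. A picture is of the moment at which its call begins.
- bot.hand_in(): hands the job in; it is judged then, once.
The state is a dict: "time_s": time; "joint_pos": joint angles; "qd": joint speeds; "effort": joint torques, N m; "eef_pos": TCP position; "tcp_rot": TCP orientation; "contact_force": force on the tool from outside, world axes, zero at the start; "moment": the same for the moment, N m; "width": finger opening in m; "grasp_force": force on a finger pad.
Only numpy, scipy, OpenCV 4.12 (cv2) and the standard library are available. Lean on these libraries where they do the work, as an engineer would, in place of code of your own. Each camera call takes 0.05 s, during which the arm holds its last target. There are 200 camera calls.

## Working session

There is one attempt and no reset: what is moved stays moved. The work goes in short steps, Python scripts to look and compute and a tool call to move; the robot and the scene stay as the last step left them, time stands still between calls to the robot, and variables do not carry over. Pictures are saved under pics/ and viewed, at most 19 in all, crops included, and the job is handed in when it is done.

Besides the shell and the picture viewer there is one more tool, called after "Emit:" as name(argument=value, ...) on one line, values as JSON. jog_arm: Moves the arm, as the interface text tells. Its arguments: {"type":"object","properties":{"targets":{"type":"array","items":{"type":"array","items":{"type":"number"}}},"squeeze":{"type":"number"}},"required":["targets"]}

```bash
ls; mkdir -p pics; cat > h.py <<'E'
import numpy as np, cv2
from scipy.spatial.transform import Rotation as R
from workcell import bot, snapshot
def cloud(s):
    K=np.array(s["intrinsics"]); d=s["depth"]; v,u=np.mgrid[:d.shape[0],:d.shape[1]]
    p=np.stack([(u-K[0,2])/K[0,0]*d,(v-K[1,2])/K[1,1]*d,d],-1)
    return p@R.from_quat(s["orientation"]).as_matrix().T+np.array(s["position"])
def ray(s,u,v,z):
    K=np.array(s["intrinsics"]); r=R.from_quat(s["orientation"]).as_matrix()@np.array([(u-K[0,2])/K[0,0],(v-K[1,2])/K[1,1],1])
    o=np.array(s["position"]); return o+r*(z-o[2])/r[2]
def save(s,n,f=1.25,crop=None):
    im=s["color"][:,:,::-1]
    if crop: im=im[crop[1]:crop[3],crop[0]:crop[2]]
    cv2.imwrite("pics/"+n+".png",cv2.resize(im,None,fx=f,fy=f))
E
python3 - <<'E'
from h import *
import pickle
for n in("top","side"):
    s=snapshot(n); save(s,n+"0",1); pickle.dump(s,open(n+".pkl","wb")); print(n,s["position"],s["orientation"],s["intrinsics"])
o=bot.observe(); print(o)
E
```

```text
pics
top [0.32306845 0.01207308 1.2459525 ] [ 0.7142275  -0.69377745  0.06687321 -0.06387414] [[391.35814724   0.         326.7357605 ]
 [  0.         391.35814724 200.67177049]
 [  0.           0.           1.        ]]
side [ 0.47937271 -0.75802777  0.61900969] [ 0.87973146 -0.02847425  0.01737257 -0.47429945] [[364.77570555   0.         322.67084378]
 [  0.         364.77570555 204.97330643]
 [  0.           0.           1.        ]]
{'time_s': 0.1, 'joint_pos': array([ 1.18120314,  0.57642875,  0.0248519 ,  1.43781891, -0.0150095 ,
        1.12898396, -0.05649678]), 'qd': array([ 0.00038923, -0.00147569,  0.00062245, -0.00325429, -0.00116041,
        0.00031661, -0.00058585]), 'effort': array([ 6.30164839e-03, -7.67301321e+01,  2.25829080e+00, -2.86604583e+01,
        1.59362348e-02,  8.58881132e-03,  3.07627477e-05]), 'eef_pos': array([ 0.20310527, -0.64332765,  0.24754372]), 'tcp_rot': array([ 9.88331682e-01,  1.52315320e-01, -1.43976975e-04, -7.12786720e-04]), 'contact_force': array([ 0.13939484,  0.03320942, -0.0694336 ]), 'moment': array([0.00480094, 0.01816499, 0.01373942]), 'grasp_force': 0.0, 'width': 0.08542137551514796}
```

View pics/top0.png

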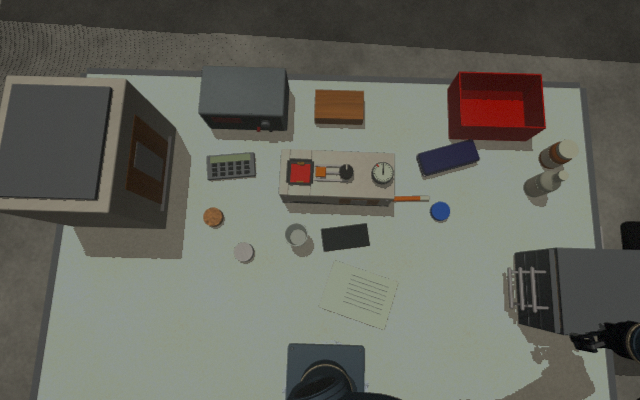

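View pics/side0.png

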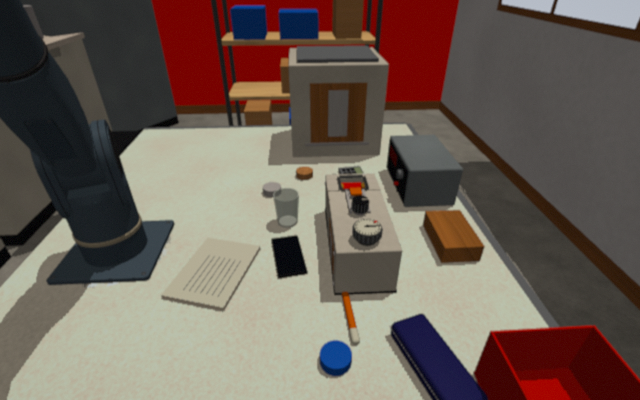

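The top view shows three pucks: brown (213,217), aluminium (243,252) and blue (440,211). The tester spans about (280..395, 150..203), with the well at (300,172), the knob at (346,172) and the dial at (383,173). The side view shows the same three pucks, at (304,173), (272,189) and (336,358).

```bash
cat >> h.py <<'E'
def blob(s,lo,hi,roi,z):
    x0,y0,x1,y1=roi; hsv=cv2.cvtColor(s["color"],cv2.COLOR_RGB2HSV); m=np.zeros(hsv.shape[:2],np.uint8)
    m[y0:y1,x0:x1]=cv2.inRange(hsv,np.array(lo),np.array(hi))[y0:y1,x0:x1]
    c=max(cv2.findContours(m,cv2.RETR_EXTERNAL,cv2.CHAIN_APPROX_NONE)[0],key=cv2.contourArea)
    M=cv2.moments(c); u,v=M["m10"]/M["m00"],M["m01"]/M["m00"]
    return ray(s,u,v,z).round(4),(round(u,1),round(v,1)),M["m00"],c
def topz(s,roi,zlo,zhi):
    P=cloud(s)[roi[1]:roi[3],roi[0]:roi[2]].reshape(-1,3); return P[(P[:,2]>zlo)&(P[:,2]<zhi)]
def circ(P):
    c,r=cv2.minEnclosingCircle(P[:,:2].astype(np.float32)*1000); return np.round(c,1),round(r,1),np.median(P,0).round(4)
E
python3 - <<'E'
from h import *
import pickle
s=pickle.load(open("top.pkl","rb"));d=pickle.load(open("side.pkl","rb"))
for n,r in dict(brown=(195,200,235,235),alu=(228,238,262,268),blue=(425,198,460,226)).items():
    P=topz(s,r,.016,.04); print(n,len(P),P.mean(0).round(4),circ(P))
for n,r in dict(brown=(285,160,325,185),alu=(255,175,285,200),blue=(310,330,365,385)).items():
    P=topz(d,r,.018,.04); print("side",n,len(P),P.mean(0).round(4),circ(P))
P=topz(s,(270,140,405,215),.119,.128); q=cv2.minAreaRect(P[:,:2].astype(np.float32)*1000); print("deck",q,np.median(P[:,2]))
P=topz(d,(310,160,410,290),.119,.128); q=cv2.minAreaRect(P[:,:2].astype(np.float32)*1000); print("deck side",q,np.median(P[:,2]))
P=topz(s,(335,160,360,185),.152,.18); print("knob",len(P),circ(P),P.mean(0))
P=topz(s,(365,155,405,195),.150,.18); print("dial",len(P),circ(P),P.mean(0))
save(s,"c1",6,(275,145,405,210))
E
```

```text
brown 289 [0.4915 0.3687 0.0241] (array([492.4, 370.1]), 30.4, array([0.4917, 0.3684, 0.0242]))
alu 299 [0.3843 0.2649 0.0242] (array([384.6, 265.6]), 29.8, array([0.3848, 0.2652, 0.0243]))
blue 284 [ 0.5315 -0.349   0.0238] (array([ 540.9, -337.4]), 44.9, array([ 0.5318, -0.3493,  0.024 ]))
side brown 140 [0.4917 0.3643 0.0252] (array([491.1, 369.9]), 33.1, array([0.4917, 0.3621, 0.0256]))
side alu 155 [0.3827 0.2608 0.0253] (array([381.9, 263.9]), 32.1, array([0.3824, 0.26  , 0.0256]))
side blue 795 [ 0.5316 -0.3542  0.0246] (array([ 531.9, -351.9]), 30.2, array([ 0.5316, -0.3547,  0.0248]))
deck ((617.1008911132812, -16.800338745117188), (340.2553405761719, 142.11279296875), 89.2142105102539) 0.12419028869013071
deck side ((668.4027099609375, 20.784927368164062), (422.26312255859375, 242.77279663085938), 89.50782775878906) 0.12533170536390761
knob 158 (array([616.4, -41.7]), 21.1, array([ 0.6153, -0.042 ,  0.16  ])) [ 0.61579267 -0.04132268  0.15972707]
dial 372 (array([ 615.5, -147.6]), 32.4, array([ 0.6148, -0.1461,  0.1586])) [ 0.61456572 -0.14648965  0.15849676]
```

View pics/c1.png

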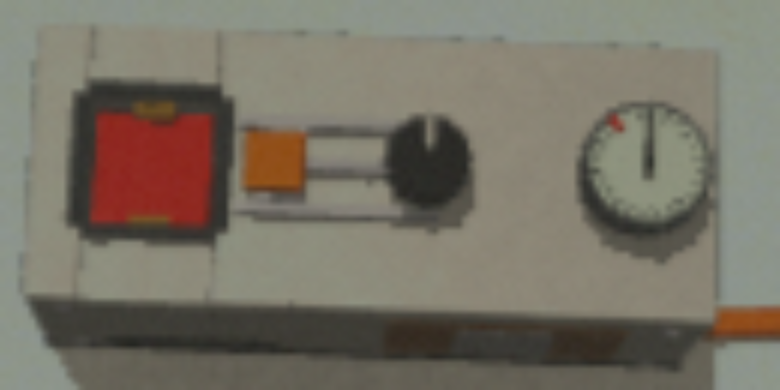

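The crop shows the well at (150,165), the guard at (275,160), the knob at (430,165) and the dial at (650,170), with the red mark at (615,122) and the pointer aiming up. Heights and sizes match the given values. Blue puck first.

Emit:
jog_arm(targets=[[33,29,-10,0,0,4,85],[66,59,-20,0,0,8,85],[99,88,-30,0,0,12,85],[132,118,-40,0,0,16,85],[165,147,-50,0,0,20,85],[198,176,-60,0,0,24,85],[231,206,-70,0,0,28,85],[264,235,-80,0,0,32,85],[297,265,-90,0,0,36,85],[329,294,-100,0,0,39,85]])

```text
time_s: 1.1
eef_pos: [0.5333, -0.3481, 0.1476]
tcp_rot: [0.88, 0.475, -0.0, -0.0]
contact_force: [0.2, -0.4, -0.0]
width: 0.085
grasp_force: 0.0
```

```bash
python3 - <<'E'
from h import *
d=snapshot("side"); o=bot.observe(); print(bot.tip_reach,o["time_s"],o["eef_pos"],o["tcp_rot"],o["joint_pos"].round(2))
P=topz(d,(310,330,365,385),.018,.04); print(len(P),P.mean(0),circ(P))
t=snapshot("top")
hsv=cv2.cvtColor(t["color"],cv2.COLOR_RGB2HSV)
print("well red",blob(t,(0,150,100),(6,255,255),(285,155,315,190),.113)[:3],blob(t,(172,150,60),(180,255,255),(285,155,315,190),.113)[:3] if 0 else '')
E
```

```text
0.017 1.15 [ 0.53943654 -0.339998    0.14600363] [ 0.8773881   0.47976995  0.00257836 -0.0020667 ] [ 0.6   0.62 -0.18  1.66  0.13  0.87 -0.2 ]
792 [ 0.53158446 -0.35401306  0.02450007] (array([ 543.4, -337.1]), 48.6, array([ 0.5316, -0.3546,  0.0247]))
well red (array([0.6177, 0.0927, 0.113 ]), (299.9, 172.8), 302.5)
```

Emit:
jog_arm(targets=[[0,-1,0,0,0,0,85],[0,-1,0,0,0,0,85],[0,-1,-35,0,0,0,85],[0,-1,-70,0,0,0,85],[0,-1,-100,0,0,0,85],[0,-1,-115,0,0,0,85],[0,-1,-122,0,0,0,85],[0,-1,-122,0,0,0,50],[0,-1,-122,0,0,0,50],[0,-1,-122,0,0,0,50]], squeeze=60)

```text
time_s: 2.2
eef_pos: [0.5329, -0.3514, 0.0283]
tcp_rot: [0.881, 0.473, 0.001, 0.001]
contact_force: [0.3, -1.0, 4.8]
width: 0.0576
grasp_force: 63.7
```

Emit:
jog_arm(targets=[[0,0,0,0,0,0,50],[0,0,0,0,0,0,50],[0,0,0,0,0,0,50],[0,0,0,0,0,0,50]])

```text
time_s: 2.6
eef_pos: [0.5329, -0.3515, 0.0283]
tcp_rot: [0.881, 0.473, 0.001, 0.001]
contact_force: [-1.1, -0.3, 7.0]
width: 0.057
grasp_force: 64.0
```

Emit:
jog_arm(targets=[[0,0,0,0,0,0,72],[0,0,0,0,0,0,72],[0,0,6,0,0,0,72],[0,0,12,0,0,0,72],[0,0,12,0,0,0,72],[0,0,12,0,0,0,50],[0,0,12,0,0,0,50],[0,0,12,0,0,0,50],[0,0,12,0,0,0,50],[0,0,12,0,0,0,50]])

```text
time_s: 3.6
eef_pos: [0.5322, -0.3506, 0.0382]
tcp_rot: [0.881, 0.473, -0.0, -0.0]
contact_force: [-0.7, -0.4, 1.9]
width: 0.0499
grasp_force: 0.4
```

```bash
python3 - <<'E'
from h import *
d=snapshot("side"); print(bot.observe()["eef_pos"])
save(d,"g1",5,(270,270,400,390))
E
```

```text
[ 0.53215344 -0.35065223  0.03818115]
```

View pics/g1.png

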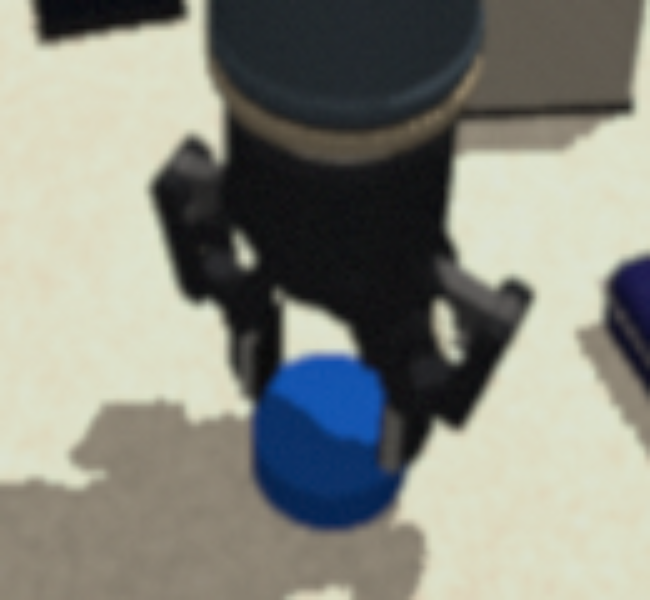

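The fingers slid over the puck top at this height, so the tips are only about 10–14 mm ahead of the TCP at this opening. I'll regrip at TCP z ≈ 0.020.

Emit:
jog_arm(targets=[[0,0,10,0,0,0,85],[0,0,10,0,0,0,85],[0,0,10,0,0,0,85],[0,0,0,0,0,0,85],[0,0,-10,0,0,0,85],[0,0,-18,0,0,0,85],[0,0,-18,0,0,0,50],[0,0,-18,0,0,0,50],[0,0,-18,0,0,0,50],[0,0,-18,0,0,0,50]])

```text
time_s: 4.65
eef_pos: [0.5324, -0.3508, 0.0205]
tcp_rot: [0.881, 0.473, 0.0, 0.0]
contact_force: [0.1, 0.2, -1.9]
width: 0.0582
grasp_force: 64.0
```

Emit:
jog_arm(targets=[[0,0,0,0,0,0,50],[0,0,0,0,0,0,50],[0,0,20,0,0,0,50],[0,0,50,0,0,0,50],[0,0,50,0,0,0,50],[0,0,50,0,0,0,50]])

```text
time_s: 5.25
eef_pos: [0.5325, -0.3509, 0.0709]
tcp_rot: [0.881, 0.473, 0.0, 0.001]
contact_force: [0.5, -0.5, -0.9]
width: 0.058
grasp_force: 64.4
```

```bash
python3 - <<'E'
from h import *
d=snapshot("side"); print(bot.observe()["eef_pos"])
save(d,"g2",4,(260,220,420,370))
E
```

```text
[ 0.53195325 -0.35059394  0.07001559]
```

View pics/g2.png

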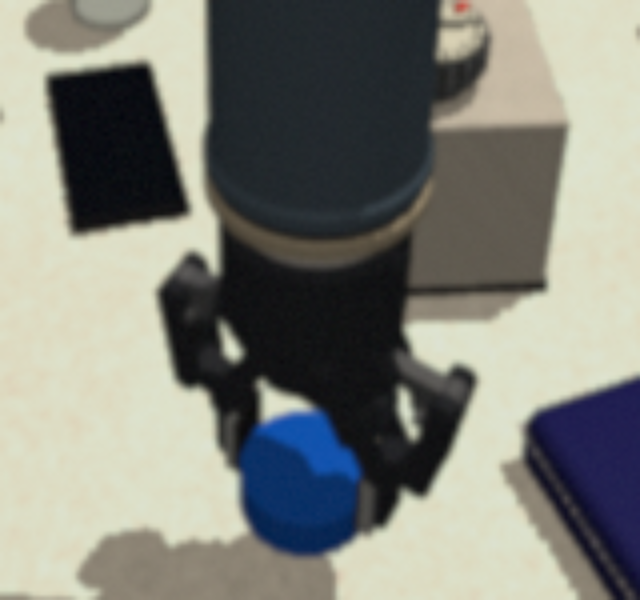

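The blue puck is held between the fingers at about (305,480) in the crop and is off the table. Moving it to the well.

Emit:
jog_arm(targets=[[0,5,40,0,0,0,50],[5,20,80,0,0,3,50],[12,50,110,0,0,6,50],[20,95,130,0,0,9,50],[28,140,140,0,0,13,50],[36,185,140,0,0,17,50],[45,230,140,0,0,21,50],[53,275,140,0,0,25,50],[62,320,140,0,0,28,50],[71,365,140,0,0,30,50]])

```text
time_s: 6.3
eef_pos: [0.6028, 0.0159, 0.2091]
tcp_rot: [0.728, 0.686, -0.001, -0.001]
contact_force: [0.6, -0.2, -1.0]
width: 0.0578
grasp_force: 64.7
```

Emit:
jog_arm(targets=[[7,40,0,0,0,1,50],[13,70,0,0,0,2,50],[15,79,0,0,0,3,50],[15,79,0,0,0,3,50],[15,79,-20,0,0,3,50],[15,79,-35,0,0,3,50],[15,79,-45,0,0,3,50],[15,79,-52,0,0,3,50],[15,79,-52,0,0,3,50],[15,79,-52,0,0,3,50]])

```text
time_s: 7.3
eef_pos: [0.6184, 0.0929, 0.1586]
tcp_rot: [0.71, 0.704, 0.0, 0.0]
contact_force: [-0.3, 0.8, -0.8]
width: 0.058
grasp_force: 64.7
```

```bash
python3 - <<'E'
from h import *
d=snapshot("side"); o=bot.observe(); print(o["eef_pos"],o["width"],R.from_quat(o["tcp_rot"]).as_matrix()[:,1])
save(d,"w1",6,(290,120,410,215))
E
```

```text
[0.61858165 0.0931494  0.15889272] 0.05816301603982018 [ 9.99961470e-01 -8.73469182e-03  8.73958763e-04]
```

View pics/w1.png

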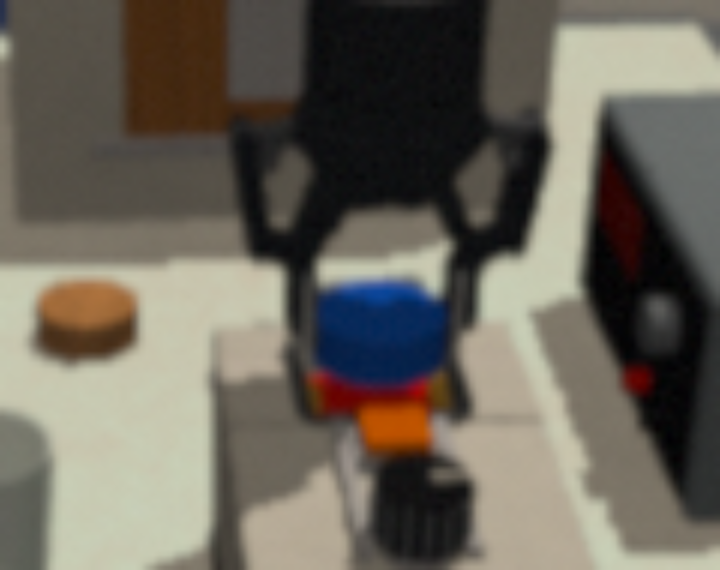

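The blue puck hangs centred over the well, aligned in x with the collar. Lowering it and releasing.

Emit:
jog_arm(targets=[[0,0,-8,0,0,0,50],[0,0,-14,0,0,0,50],[0,0,-16,0,0,0,50],[0,0,-16,0,0,0,50]])

```text
time_s: 7.75
eef_pos: [0.6184, 0.0933, 0.1423]
tcp_rot: [0.71, 0.704, 0.0, 0.0]
contact_force: [0.1, 0.0, 2.2]
width: 0.0579
grasp_force: 66.6
```

Emit:
jog_arm(targets=[[0,0,0,0,0,0,74],[0,0,0,0,0,0,74],[0,0,0,0,0,0,74],[0,0,25,0,0,0,74],[0,0,50,0,0,0,40],[0,0,50,0,0,0,0],[0,0,50,0,0,0,0],[0,0,50,0,0,0,0],[0,0,50,0,0,0,0],[0,0,50,0,0,0,0]])

```text
time_s: 8.75
eef_pos: [0.6179, 0.0932, 0.1915]
tcp_rot: [0.71, 0.704, -0.001, -0.0]
contact_force: [-0.3, 0.4, 0.2]
width: 0.0002
grasp_force: 0.0
```

```bash
python3 - <<'E'
from h import *
d=snapshot("side"); o=bot.observe(); print(o["eef_pos"],o["width"])
save(d,"w2",6,(290,120,410,215))
t=snapshot("top"); P=topz(t,(280,150,320,195),.135,.16)
print(blob(d,(100,120,40),(130,255,255),(330,140,380,200),.145)[:3])
E
```

```text
[0.61796836 0.09326949 0.19166248] 0.0001202636003878172
(array([0.615 , 0.0798, 0.145 ]), (352.1, 179.3), 271.5)
```

View pics/w2.png

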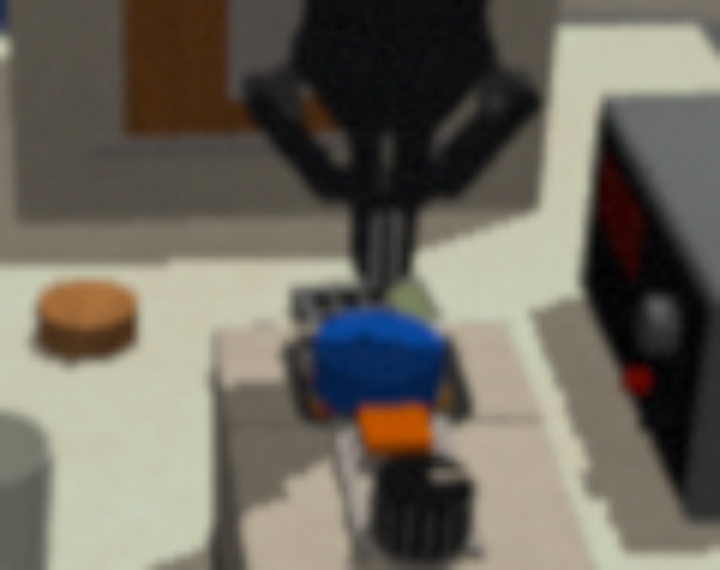

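The blue puck sits in the mouth, proud of the collar. Pressing with closed fingers.

Emit:
jog_arm(targets=[[0,0,-25,0,0,0,0],[0,0,-32,0,0,0,0],[0,0,-38,0,0,0,0],[0,0,-44,0,0,0,0],[0,0,-50,0,0,0,0],[0,0,-55,0,0,0,0],[0,0,-60,0,0,0,0],[0,0,-64,0,0,0,0],[0,0,-66,0,0,0,0],[0,0,-66,0,0,0,0]])

```text
time_s: 9.85
eef_pos: [0.6182, 0.0933, 0.126]
tcp_rot: [0.71, 0.704, -0.0, -0.0]
contact_force: [2.0, 1.2, 3.4]
width: 0.0
grasp_force: 1.7
```

Emit:
jog_arm(targets=[[0,0,0,0,0,0,0],[0,0,0,0,0,0,0],[0,0,25,0,0,0,0],[0,0,65,0,0,0,20],[0,0,105,0,0,0,60],[0,0,120,0,0,0,85],[0,0,120,0,0,0,85],[0,0,120,0,0,0,85]])

```text
time_s: 10.65
eef_pos: [0.6174, 0.0929, 0.2456]
tcp_rot: [0.71, 0.704, -0.001, -0.0]
contact_force: [1.0, -0.2, -0.2]
width: 0.0724
grasp_force: 0.0
```

```bash
python3 - <<'E'
from h import *
d=snapshot("side"); o=bot.observe(); print(o["eef_pos"],o["width"])
t=snapshot("top")
a=cv2.resize(d["color"][120:215,290:410],None,fx=4,fy=4);b=cv2.resize(t["color"][140:260,190:320],None,fx=3,fy=3)
b=cv2.copyMakeBorder(b,0,20,0,0,0); 
cv2.imwrite("pics/w3.png",np.hstack([a,b])[:,:,::-1]) if a.shape[0]==b.shape[0] else print(a.shape,b.shape)
for n,r in dict(brown=(195,200,235,235),alu=(228,238,262,268)).items():
    P=topz(t,r,.016,.04); print(n,len(P),P.mean(0).round(4),circ(P))
P=topz(d,(325,160,380,190),.10,.135); print(P[:,2].min() if len(P) else 0)
E
```

```text
[0.61723906 0.0928272  0.24494108] 0.07903179784604557
brown 286 [0.4917 0.3688 0.0242] (array([492., 369.]), 29.6, array([0.4918, 0.3686, 0.0243]))
alu 300 [0.3842 0.2647 0.0242] (array([384.4, 265.4]), 29.8, array([0.3842, 0.2648, 0.0242]))
0.10371982328503304
```

View pics/w3.png

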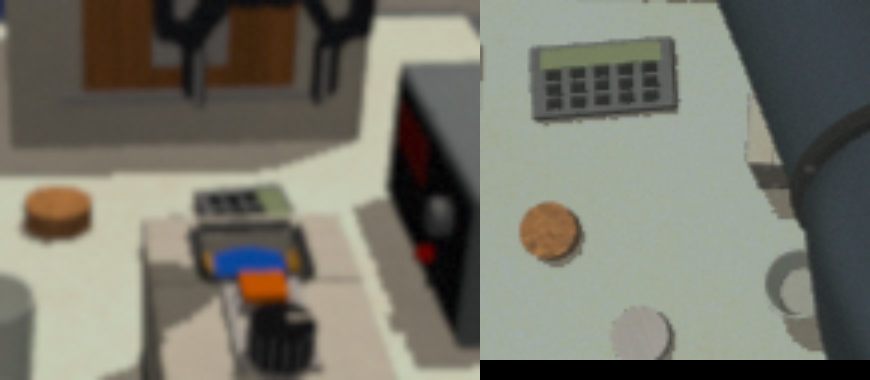

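The blue puck is held under the pawls (left half, 250,262). The cork puck is at (550,232) and the aluminium one at (640,335), both unmoved.

Emit:
jog_arm(targets=[[-16,40,0,0,0,5,85],[-34,80,0,0,0,10,85],[-52,120,0,0,0,16,85],[-70,158,-15,0,0,21,85],[-90,198,-40,0,0,27,85],[-108,238,-65,0,0,32,85],[-126,276,-90,0,0,37,85],[-126,276,-120,0,0,37,85],[-126,276,-140,0,0,37,85],[-126,276,-146,0,0,37,85]])

```text
time_s: 11.75
eef_pos: [0.4904, 0.3681, 0.0967]
tcp_rot: [0.449, 0.893, -0.003, -0.001]
contact_force: [-0.6, -0.5, 0.2]
width: 0.0849
grasp_force: 0.0
```

```bash
python3 - <<'E'
from h import *
d=snapshot("side"); o=bot.observe(); print(o["eef_pos"],o["width"],R.from_quat(o["tcp_rot"]).as_matrix()[:,1])
P=topz(d,(285,160,325,185),.018,.04); print(len(P),P.mean(0).round(4))
E
```

```text
[0.49088501 0.36808599 0.09726126] 0.08486648993110818 [ 0.80337111  0.59545586 -0.0052138 ]
142 [0.4912 0.3634 0.0252]
```

Unmoved. Down and grip.

Emit:
jog_arm(targets=[[0,0,-30,0,0,0,85],[0,0,-60,0,0,0,85],[0,0,-75,0,0,0,85],[0,0,-80,0,0,0,85],[0,0,-80,0,0,0,85],[0,0,-80,0,0,0,50],[0,0,-80,0,0,0,50],[0,0,-80,0,0,0,50],[0,0,-80,0,0,0,50],[0,0,-80,0,0,0,50]])

```text
time_s: 12.8
eef_pos: [0.4929, 0.3699, 0.0222]
tcp_rot: [0.45, 0.893, 0.001, 0.001]
contact_force: [-1.6, -0.8, 7.6]
width: 0.0578
grasp_force: 62.9
```

Emit:
jog_arm(targets=[[0,0,0,0,0,0,50],[0,0,25,0,0,0,50],[0,0,60,0,0,0,50],[0,0,100,0,0,0,50],[0,0,140,0,0,0,50],[4,-10,175,0,0,-2,50],[12,-35,190,0,0,-6,50],[25,-70,190,0,0,-11,50],[43,-110,190,0,0,-16,50],[61,-150,190,0,0,-21,50]])

```text
time_s: 13.8
eef_pos: [0.5536, 0.2181, 0.2116]
tcp_rot: [0.606, 0.795, 0.001, 0.001]
contact_force: [-0.3, 0.5, -0.3]
width: 0.0578
grasp_force: 66.7
```

Emit:
jog_arm(targets=[[18,-40,0,0,0,-5,50],[36,-80,0,0,0,-10,50],[54,-110,0,0,0,-14,50],[65,-126,0,0,0,-16,50],[65,-126,0,0,0,-16,50],[65,-126,-20,0,0,-16,50],[65,-126,-40,0,0,-16,50],[65,-126,-50,0,0,-16,50],[65,-126,-52,0,0,-16,50],[65,-126,-52,0,0,-16,50]])

```text
time_s: 14.8
eef_pos: [0.6181, 0.0943, 0.1587]
tcp_rot: [0.71, 0.705, 0.0, -0.0]
contact_force: [-0.5, -0.5, -0.1]
width: 0.0579
grasp_force: 66.7
```

```bash
python3 - <<'E'
from h import *
d=snapshot("side"); o=bot.observe(); print(o["eef_pos"],o["width"],R.from_quat(o["tcp_rot"]).as_matrix()[:,1])
save(d,"w4",5,(290,120,410,215))
E
```

```text
[0.61845698 0.09409668 0.15904447] 0.05783790385614801 [ 9.99972418e-01 -7.38366032e-03  8.02787674e-04]
```

View pics/w4.png

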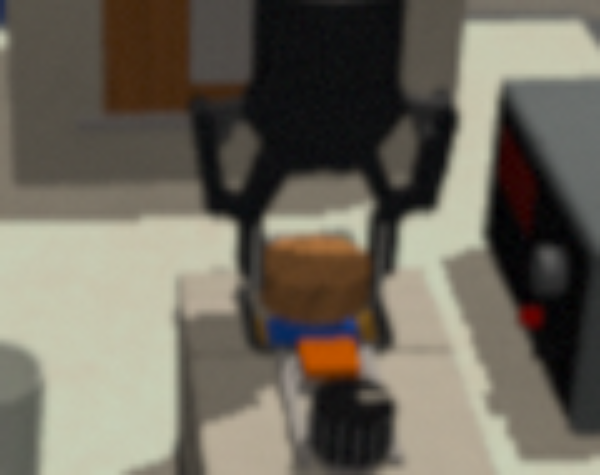

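The cork puck hangs over the well with blue visible below it. Same placing and pressing as before.

Emit:
jog_arm(targets=[[0,-1,-8,0,0,0,50],[0,-1,-14,0,0,0,50],[0,-1,-16,0,0,0,50],[0,-1,-16,0,0,0,50],[0,-1,-16,0,0,0,74],[0,-1,-16,0,0,0,74],[0,-1,-16,0,0,0,74],[0,-1,10,0,0,0,74],[0,-1,34,0,0,0,40],[0,-1,34,0,0,0,0]])

```text
time_s: 15.85
eef_pos: [0.6197, 0.0929, 0.1954]
tcp_rot: [0.71, 0.704, 0.002, 0.001]
contact_force: [1.0, 0.1, -0.1]
width: 0.0463
grasp_force: 0.0
```

Emit:
jog_arm(targets=[[0,0,0,0,0,0,0],[0,0,0,0,0,0,0],[0,0,0,0,0,0,0],[0,0,0,0,0,0,0],[0,0,0,0,0,0,0]])

```text
time_s: 16.35
eef_pos: [0.6181, 0.0923, 0.1918]
tcp_rot: [0.71, 0.704, -0.0, -0.0]
contact_force: [-0.6, 0.4, 0.3]
width: -0.0002
grasp_force: 0.0
```

```bash
python3 - <<'E'
from h import *
d=snapshot("side"); o=bot.observe(); print(o["eef_pos"],o["width"])
print(blob(d,(5,80,40),(14,200,255),(330,150,380,190),.145)[:3])
P=topz(d,(335,165,370,190),.13,.152); print(len(P),np.percentile(P[:,2],[5,50,95]).round(4) if len(P) else 0)
t=P[P[:,2]>.140]; print(len(t), t.min(0),t.max(0))
E
```

```text
[0.61809614 0.09229107 0.19193655] -6.899290081489903e-05
(array([0.6146, 0.0786, 0.145 ]), (352.0, 179.5), 278.0)
401 [0.131  0.1453 0.149 ]
271 [0.58902331 0.03138189 0.14012477] [0.64633208 0.12274668 0.15019664]
```

Seated the same as the blue one was. Press.

Emit:
jog_arm(targets=[[0,0,-25,0,0,0,0],[0,0,-32,0,0,0,0],[0,0,-38,0,0,0,0],[0,0,-44,0,0,0,0],[0,0,-50,0,0,0,0],[0,0,-55,0,0,0,0],[0,0,-60,0,0,0,0],[0,0,-64,0,0,0,0],[0,0,-66,0,0,0,0],[0,0,-66,0,0,0,0]])

```text
time_s: 17.4
eef_pos: [0.6185, 0.0925, 0.1263]
tcp_rot: [0.71, 0.704, 0.0, 0.0]
contact_force: [3.2, 0.6, 4.5]
width: -0.0001
grasp_force: 2.3
```

Emit:
jog_arm(targets=[[0,0,0,0,0,0,0],[0,0,-1,0,0,0,0],[0,0,25,0,0,0,0],[0,0,65,0,0,0,20],[0,0,105,0,0,0,60],[0,0,120,0,0,0,85],[0,0,120,0,0,0,85],[0,0,120,0,0,0,85]])

```text
time_s: 18.2
eef_pos: [0.6171, 0.0918, 0.2453]
tcp_rot: [0.71, 0.704, -0.001, -0.001]
contact_force: [0.3, -0.2, -0.2]
width: 0.0725
grasp_force: 0.0
```

```bash
python3 - <<'E'
from h import *
d=snapshot("side"); o=bot.observe(); print(o["eef_pos"],o["width"])
t=snapshot("top")
a=cv2.resize(d["color"][120:215,290:410],None,fx=4,fy=4)
cv2.imwrite("pics/w5.png",a[:,:,::-1])
for n,r in dict(alu=(218,230,275,280)).items():
    P=topz(t,r,.016,.04); print(n,len(P),P.mean(0).round(4),circ(P))
P=topz(d,(335,165,370,190),.10,.152); print(P[:,2].max())
E
```

```text
[0.61698947 0.09182955 0.24470085] 0.07884493539663301
alu 299 [0.384  0.2648 0.024 ] (array([384.4, 265.5]), 30.0, array([0.3834, 0.2652, 0.0239]))
0.14332318751536904
```

View pics/w5.png

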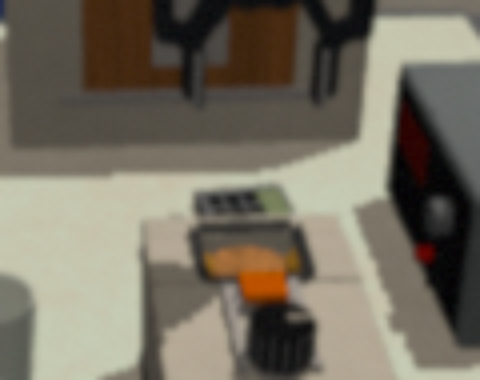

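The cork puck is held under the pawls (250,262). Now the aluminium puck.

Emit:
jog_arm(targets=[[-30,22,0,0,0,5,85],[-62,46,0,0,0,10,85],[-95,70,0,0,0,15,85],[-128,95,0,0,0,20,85],[-161,119,-10,0,0,25,85],[-194,143,-30,0,0,30,85],[-220,163,-60,0,0,33,85],[-234,173,-100,0,0,35,85],[-234,173,-140,0,0,35,85],[-234,173,-146,0,0,35,85]])

```text
time_s: 19.3
eef_pos: [0.3813, 0.2636, 0.0964]
tcp_rot: [0.465, 0.886, -0.004, -0.002]
contact_force: [0.2, -0.4, 0.8]
width: 0.0849
grasp_force: 0.0
```

```bash
python3 - <<'E'
from h import *
d=snapshot("side"); o=bot.observe(); print(o["eef_pos"],o["width"],R.from_quat(o["tcp_rot"]).as_matrix()[:,1])
P=topz(d,(255,175,285,200),.018,.04); print(len(P),P.mean(0).round(4))
E
```

```text
[0.38233309 0.26391656 0.09758874] 0.08521125801965106 [ 0.82333033  0.56752124 -0.00684239]
154 [0.3826 0.2609 0.0254]
```

Emit:
jog_arm(targets=[[0,0,-30,0,0,0,85],[0,0,-60,0,0,0,85],[0,0,-75,0,0,0,85],[0,0,-80,0,0,0,85],[0,0,-80,0,0,0,85],[0,0,-80,0,0,0,50],[0,0,-80,0,0,0,50],[0,0,-80,0,0,0,50],[0,0,-80,0,0,0,50],[0,0,-80,0,0,0,50]])

```text
time_s: 20.35
eef_pos: [0.3849, 0.2655, 0.0218]
tcp_rot: [0.466, 0.885, 0.001, 0.001]
contact_force: [-0.6, -1.5, 13.3]
width: 0.058
grasp_force: 61.1
```

Emit:
jog_arm(targets=[[0,0,0,0,0,0,50],[0,0,25,0,0,0,50],[0,0,60,0,0,0,50],[0,0,100,0,0,0,50],[0,0,140,0,0,0,50],[10,-7,175,0,0,-2,50],[32,-24,190,0,0,-6,50],[64,-47,190,0,0,-11,50],[96,-71,190,0,0,-16,50],[129,-95,190,0,0,-21,50]])

```text
time_s: 21.35
eef_pos: [0.514, 0.169, 0.2114]
tcp_rot: [0.62, 0.784, 0.0, 0.0]
contact_force: [0.1, 0.8, -2.4]
width: 0.0579
grasp_force: 66.5
```

Emit:
jog_arm(targets=[[33,-24,0,0,0,-5,50],[65,-48,0,0,0,-9,50],[93,-68,0,0,0,-12,50],[105,-78,0,0,0,-14,50],[105,-78,0,0,0,-14,50],[105,-78,-20,0,0,-14,50],[105,-78,-40,0,0,-14,50],[105,-78,-50,0,0,-14,50],[105,-78,-52,0,0,-14,50],[105,-78,-52,0,0,-14,50]])

```text
time_s: 22.35
eef_pos: [0.6179, 0.0929, 0.1587]
tcp_rot: [0.71, 0.704, 0.0, -0.0]
contact_force: [-0.5, -0.0, -1.7]
width: 0.0578
grasp_force: 66.5
```

```bash
python3 - <<'E'
from h import *
d=snapshot("side"); o=bot.observe(); print(o["eef_pos"],o["width"],R.from_quat(o["tcp_rot"]).as_matrix()[:,1])
save(d,"w6",5,(290,120,410,215))
E
```

```text
[0.61832524 0.0928554  0.15914456] 0.05760001434040172 [ 9.99970133e-01 -7.68764282e-03  7.95706017e-04]
```

View pics/w6.png

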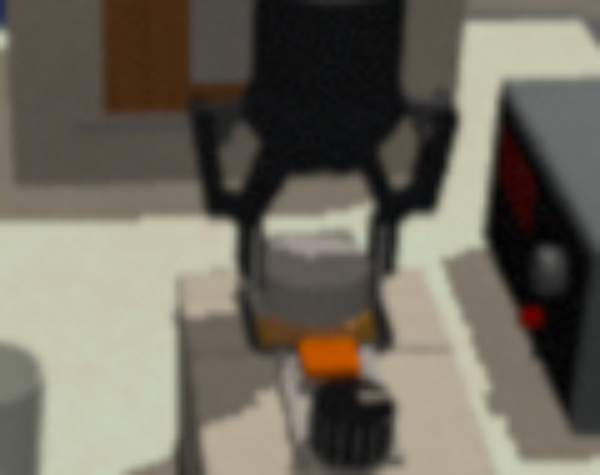

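The aluminium puck hangs over the well (315,280). Lowering and releasing it, then pressing.

Emit:
jog_arm(targets=[[0,0,-8,0,0,0,50],[0,0,-14,0,0,0,50],[0,0,-16,0,0,0,50],[0,0,-16,0,0,0,50],[0,0,-16,0,0,0,74],[0,0,-16,0,0,0,74],[0,0,-16,0,0,0,74],[0,0,10,0,0,0,74],[0,0,34,0,0,0,40],[0,0,34,0,0,0,0]])

```text
time_s: 23.4
eef_pos: [0.6198, 0.0929, 0.1955]
tcp_rot: [0.71, 0.704, 0.002, 0.001]
contact_force: [0.0, -0.3, -0.0]
width: 0.0461
grasp_force: 0.0
```

Emit:
jog_arm(targets=[[0,0,0,0,0,0,0],[0,0,0,0,0,0,0],[0,0,0,0,0,0,0],[0,0,0,0,0,0,0],[0,0,0,0,0,0,0]])

```text
time_s: 23.9
eef_pos: [0.618, 0.0922, 0.1918]
tcp_rot: [0.71, 0.704, -0.0, -0.0]
contact_force: [-1.1, -0.1, 0.5]
width: -0.0002
grasp_force: 0.0
```

Emit:
jog_arm(targets=[[0,0,-25,0,0,0,0],[0,0,-32,0,0,0,0],[0,0,-38,0,0,0,0],[0,0,-44,0,0,0,0],[0,0,-50,0,0,0,0],[0,0,-55,0,0,0,0],[0,0,-60,0,0,0,0],[0,0,-64,0,0,0,0],[0,0,-67,0,0,0,0],[0,0,-67,0,0,0,0]])

```text
time_s: 24.9
eef_pos: [0.6188, 0.0925, 0.1254]
tcp_rot: [0.71, 0.704, 0.0, 0.0]
contact_force: [2.5, 0.6, 2.6]
width: -0.0003
grasp_force: 1.6
```

Emit:
jog_arm(targets=[[0,0,0,0,0,0,0],[0,0,0,0,0,0,0],[0,0,25,0,0,0,0],[0,0,65,0,0,0,20],[0,0,105,0,0,0,60],[0,0,120,0,0,0,85],[0,0,120,0,0,0,85],[0,0,120,0,0,0,85]])

```text
time_s: 25.7
eef_pos: [0.6174, 0.092, 0.2445]
tcp_rot: [0.71, 0.704, -0.001, -0.0]
contact_force: [-0.1, 0.2, 0.9]
width: 0.0727
grasp_force: 0.0
```

```bash
python3 - <<'E'
from h import *
d=snapshot("side"); o=bot.observe(); print(o["eef_pos"],o["width"])
a=cv2.resize(d["color"][150:260,310:420],None,fx=5,fy=5,interpolation=cv2.INTER_CUBIC)
cv2.imwrite("pics/w7.png",a[:,:,::-1])
P=topz(d,(350,190,372,216),.157,.166); print("knob",P.mean(0),circ(P))
for zz,r in ((.160,(350,190,372,216)),): pass
E
```

```text
[0.61719962 0.09192529 0.24389655] 0.07879465158452596
knob [ 0.61587118 -0.0457051   0.16084826] (array([616.6, -42.4]), 21.5, array([ 0.616 , -0.0463,  0.1612]))
```

View pics/w7.png

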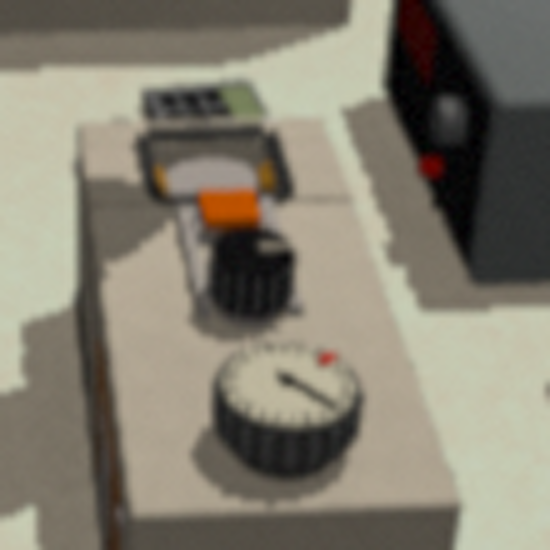

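All three pucks are loaded: the aluminium one is under the pawls at (210,178), the pointer has turned clockwise, and the red mark is at (328,358). Now the screw, gripping at +85° so that one clockwise sweep covers the full turn.

Emit:
jog_arm(targets=[[0,-14,0,0,0,8.5,60],[0,-28,0,0,0,17,60],[0,-42,0,0,0,25.5,60],[0,-56,0,0,0,34,60],[-1,-70,0,0,0,42.5,60],[-1,-84,0,0,0,51,60],[-1,-98,0,0,0,59.5,60],[-1,-112,0,0,0,68,60],[-1,-126,0,0,0,76.5,60],[-1,-134,0,0,0,85,60]])

```text
time_s: 26.75
eef_pos: [0.6163, -0.0433, 0.2434]
tcp_rot: [0.045, 0.999, -0.0, -0.002]
contact_force: [0.1, 0.2, 0.5]
width: 0.0597
grasp_force: 0.0
```

Emit:
jog_arm(targets=[[0,0,0,0,0,0,60],[0,0,0,0,0,0,60],[0,0,0,0,0,0,60],[0,0,-30,0,0,0,60],[0,0,-45,0,0,0,60],[0,0,-45,0,0,0,60]])

```text
time_s: 27.35
eef_pos: [0.6158, -0.0415, 0.1981]
tcp_rot: [0.048, 0.999, -0.0, -0.002]
contact_force: [0.2, -0.5, -0.0]
width: 0.0599
grasp_force: 0.0
```

```bash
python3 - <<'E'
from h import *
d=snapshot("side"); o=bot.observe(); print(o["eef_pos"],o["width"],o["joint_pos"].round(2),R.from_quat(o["tcp_rot"]).as_matrix()[:,1])
E
```

```text
[ 0.61665581 -0.04130643  0.19952023] 0.060212927448080135 [ 0.45  0.62 -0.75  1.64  0.47  1.07  1.03] [ 9.55845240e-02  9.95421307e-01 -1.45266581e-04]
```

Emit:
jog_arm(targets=[[0,0,-25,0,0,0,60],[0,0,-42,0,0,0,60],[0,0,-50,0,0,0,60],[0,0,-50,0,0,0,60],[0,0,-50,0,0,0,30],[0,0,-50,0,0,0,30],[0,0,-50,0,0,0,30],[0,0,-50,0,0,0,30],[0,0,-50,0,0,0,30],[0,0,-50,0,0,0,30]], squeeze=80)

```text
time_s: 28.4
eef_pos: [0.6178, -0.0422, 0.1521]
tcp_rot: [0.048, 0.999, -0.001, 0.001]
contact_force: [-1.6, -1.9, 6.9]
width: 0.0382
grasp_force: 79.5
```

Emit:
jog_arm(targets=[[0,0,0,0,0,0,30],[0,0,4,0,0,0,30],[0,0,8,0,0,0,30],[0,0,12,0,0,0,30],[0,0,16,0,0,0,30],[0,0,18,0,0,0,30],[0,0,18,0,0,0,30],[0,0,18,0,0,0,30]])

```text
time_s: 29.2
eef_pos: [0.6176, -0.0421, 0.1684]
tcp_rot: [0.048, 0.999, -0.0, 0.0]
contact_force: [4.1, -2.3, -6.2]
width: 0.0374
grasp_force: 80.8
```

```bash
python3 - <<'E'
from h import *
d=snapshot("side"); o=bot.observe(); print(o["eef_pos"],o["width"],o["contact_force"])
a=cv2.resize(d["color"][150:260,310:420],None,fx=5,fy=5,interpolation=cv2.INTER_CUBIC)
cv2.imwrite("pics/k1.png",a[:,:,::-1])
E
```

```text
[ 0.61763137 -0.04214136  0.16835834] 0.038000667868485626 [ 4.94890199 -3.861562   -6.15344831]
```

View pics/k1.png

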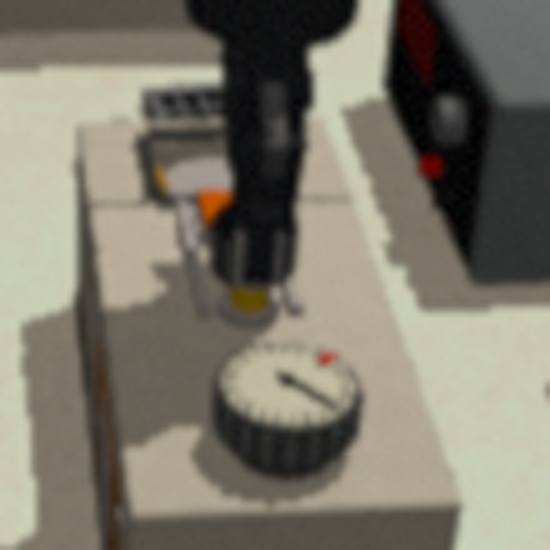

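The yellow shank shows at (250,297), so the knob is pulled out about 16 mm with 6 N on it. Turning clockwise.

Emit:
jog_arm(targets=[[0,0,0,0,0,-5,30],[0,0,0,0,0,-10,30],[0,0,0,0,0,-16,30],[0,0,0,0,0,-22,30],[0,0,0,0,0,-28,30],[0,0,0,0,0,-34,30],[0,0,0,0,0,-40,30],[0,0,0,0,0,-46,30],[0,0,0,0,0,-52,30],[0,0,0,0,0,-58,30]])

```text
time_s: 30.25
eef_pos: [0.6174, -0.0426, 0.1683]
tcp_rot: [0.528, 0.849, -0.0, 0.0]
contact_force: [3.9, -5.7, -6.9]
width: 0.0378
grasp_force: 80.9
```

```bash
python3 - <<'E'
from h import *
o=bot.observe(); print(o["eef_pos"],o["width"],o["contact_force"],o["moment"],o["joint_pos"].round(2))
d=snapshot("side")
print(blob(d,(5,150,120),(18,255,255),(335,170,370,205),.140)[:3])
E
```

```text
[ 0.61744089 -0.04255243  0.16826455] 0.03778192910758269 [ 3.93956675 -5.72367957 -6.87234024] [-1.0843635  -0.94180258  0.08418423] [ 0.28  0.6  -0.46  1.68  0.32  0.94  0.15]
(array([0.6283, 0.0442, 0.14  ]), (358.9, 187.6), 5.5)
```

Emit:
jog_arm(targets=[[0,0,0,0,0,-6,30],[0,0,0,0,0,-12,30],[0,0,-1,0,0,-18,30],[0,0,-1,0,0,-24,30],[0,0,-2,0,0,-30,30],[0,0,-2,0,0,-36,30],[0,0,-2,0,0,-42,30],[0,0,-2,0,0,-48,30],[0,0,-2,0,0,-54,30],[0,0,-2,0,0,-60,30]])

```text
time_s: 31.3
eef_pos: [0.617, -0.0426, 0.1663]
tcp_rot: [0.882, 0.471, -0.0, 0.0]
contact_force: [0.6, -5.8, -3.4]
width: 0.0377
grasp_force: 81.0
```

Emit:
jog_arm(targets=[[0,0,0,0,0,-6,30],[0,0,0,0,0,-12,30],[0,0,0,0,0,-18,30],[0,0,0,0,0,-24,30],[0,0,0,0,0,-30,30],[0,0,0,0,0,-36,30],[0,0,0,0,0,-42,30],[0,0,0,0,0,-48,30],[0,0,0,0,0,-53,30],[0,0,0,0,0,-53,30]])

```text
time_s: 32.3
eef_pos: [0.617, -0.0423, 0.167]
tcp_rot: [1.0, 0.029, -0.0, 0.0]
contact_force: [-1.4, -5.3, 6.5]
width: 0.038
grasp_force: 81.8
```

```bash
python3 - <<'E'
from h import *
o=bot.observe(); print(o["eef_pos"],o["width"],o["contact_force"],o["moment"],o["joint_pos"].round(2))
v=R.from_quat(o["tcp_rot"]).as_matrix()[:,1]; print(np.degrees(np.arctan2(v[1],v[0])))
d=snapshot("side")
print(blob(d,(5,150,120),(18,255,255),(325,150,370,205),.140)[:3])
E
```

```text
[ 0.61698875 -0.04226146  0.16704147] 0.03797314026620213 [-1.38563356 -5.25641892  6.53759183] [-1.32999462  0.44809476 -0.03927474] [-0.07  0.57  0.09  1.7  -0.06  0.87 -1.46]
-86.67183773805806
(array([0.611 , 0.0664, 0.14  ]), (351.1, 183.5), 24.0)
```

Emit:
jog_arm(targets=[[0,0,1,0,0,-3,30],[0,0,1,0,0,-6,30],[0,0,1,0,0,-9,30],[0,0,1,0,0,-9,30]])

```text
time_s: 32.75
eef_pos: [0.6182, -0.0422, 0.1678]
tcp_rot: [0.999, -0.047, 0.001, 0.001]
contact_force: [5.0, -5.8, -2.1]
width: 0.0379
grasp_force: 81.1
```

```bash
python3 - <<'E'
from h import *
o=bot.observe(); print(o["eef_pos"],o["contact_force"],o["moment"])
v=R.from_quat(o["tcp_rot"]).as_matrix()[:,1]; print(np.degrees(np.arctan2(v[1],v[0])))
E
```

```text
[ 0.61821041 -0.04216113  0.16776897] [ 5.03764157 -5.78174513 -2.14423401] [-1.65885434 -1.01377049  2.07591903]
-95.35241389216384
```

The moment of 2 N·m shows the screw is against its stop. Release, rise and look.

Emit:
jog_arm(targets=[[0,0,0,0,0,0,60],[0,0,0,0,0,0,60],[0,0,0,0,0,0,60],[0,0,15,0,0,0,62],[0,0,50,0,0,5,70],[0,0,90,0,0,12,80],[0,0,130,0,0,20,85],[0,0,130,0,0,28,85],[0,0,130,0,0,36,85],[0,0,130,0,0,40,85]])

```text
time_s: 33.75
eef_pos: [0.6169, -0.0413, 0.2977]
tcp_rot: [0.954, 0.299, 0.0, -0.0]
contact_force: [0.1, 0.2, -0.4]
width: 0.0848
grasp_force: 0.0
```

```bash
python3 - <<'E'
from h import *
d=snapshot("side"); o=bot.observe(); print(o["eef_pos"],o["contact_force"])
a=cv2.resize(d["color"][150:260,310:420],None,fx=5,fy=5,interpolation=cv2.INTER_CUBIC)
cv2.imwrite("pics/k2.png",a[:,:,::-1])
b=blob(d,(5,150,120),(18,255,255),(325,150,380,205),.140); print(b[:3]); c=b[3][:,0]; print(c.min(0),c.max(0))
f=c[c[:,1]==c[:,1].min()].mean(0); print(ray(d,*f,.140))
P=topz(d,(335,180,380,216),.168,.185); print("knob",len(P),P.mean(0) if len(P) else 0)
# red mark and pointer on dial in side view
hsv=cv2.cvtColor(d["color"],cv2.COLOR_RGB2HSV); roi=(345,212,395,250)
m=(cv2.inRange(hsv,np.array((0,130,80)),np.array((8,255,255)))|cv2.inRange(hsv,np.array((172,130,80)),np.array((180,255,255))))
m2=np.zeros_like(m); m2[212:250,345:395]=m[212:250,345:395]; v,u=np.nonzero(m2); print("red",len(u),u.mean(),v.mean(),ray(d,u.mean(),v.mean(),.158))
E
```

```text
[ 0.61683318 -0.04137842  0.29748408] [-0.1418733  -0.37324273 -0.02520273]
(array([0.618 , 0.0662, 0.14  ]), (353.8, 183.5), 51.0)
[348 181] [359 186]
[0.61771142 0.07932624 0.14      ]
knob 167 [ 0.61559035 -0.04790066  0.17475849]
red 5 374.8 221.4 [ 0.63549586 -0.1298414   0.158     ]
```

View pics/k2.png

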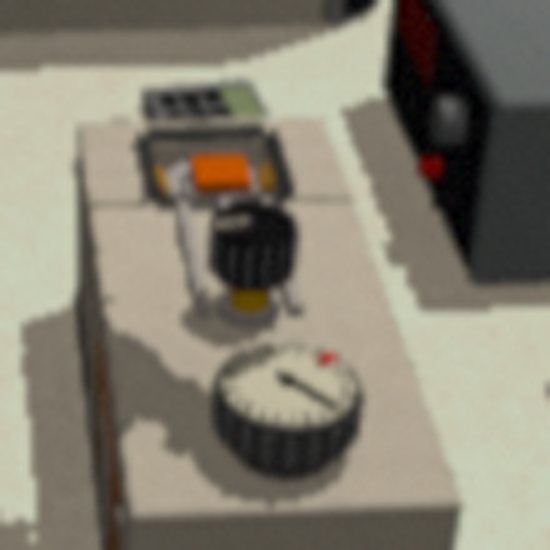

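The guard is over the well mouth at (220,172) and the yellow shank shows, with the knob about 14.7 mm up, so the screw is home. Now measuring the dial angles.

```bash
cat >> h.py <<'E'
def dial(s,roi,n,c0):
    U=8; im=cv2.resize(s["color"][roi[1]:roi[3],roi[0]:roi[2]],None,fx=U,fy=U,interpolation=cv2.INTER_CUBIC)
    cv2.imwrite("pics/"+n+".png",im[:,:,::-1])
    v,u=np.mgrid[:im.shape[0],:im.shape[1]]; u=(u+.5)/U-.5+roi[0]; v=(v+.5)/U-.5+roi[1]
    K=np.array(s["intrinsics"]);r=np.stack([(u-K[0,2])/K[0,0],(v-K[1,2])/K[1,1],np.ones_like(u)],-1)@R.from_quat(s["orientation"]).as_matrix().T
    o=np.array(s["position"]); P=(o+r*((.158-o[2])/r[...,2])[...,None])[...,:2]*1000
    hsv=cv2.cvtColor(im,cv2.COLOR_RGB2HSV); near=np.hypot(*(P-c0).transpose(2,0,1))<36
    W=P[(hsv[...,2]>125)&(hsv[...,1]<75)&near]; c,rad=cv2.minEnclosingCircle(W.astype(np.float32)); c=np.array(c); print("face",c,rad)
    for cc in (c,np.array(c0)):
        q=P-cc; d=np.hypot(q[...,0],q[...,1]); ang=np.degrees(np.arctan2(q[...,1],q[...,0]))
        red=(hsv[...,1]>110)&((hsv[...,0]<9)|(hsv[...,0]>170))&(d<30)&(d>17); x=q[red].mean(0); print(" red",red.sum(),np.hypot(*x),np.degrees(np.arctan2(x[1],x[0])))
        w=np.clip(150-hsv[...,2].astype(float),0,None)*((d>8)&(d<20)&~red)
        h=np.bincount(((ang+180)//5).astype(int)[w>0],weights=w[w>0],minlength=73); b=h.argmax()*5-177.5
        sel=(np.abs((ang-b+180)%360-180)<25)&(w>0); x=(q[sel]*w[sel][:,None]).sum(0); print(" pointer",np.degrees(np.arctan2(x[1],x[0])))
E
python3 - <<'E'
from h import *
dial(snapshot("side"),(345,210,395,250),"d1",(615.5,-147)); t=snapshot("top"); dial(t,(362,152,407,197),"d2",(615.5,-147))
a=cv2.imread("pics/d1.png");b=cv2.imread("pics/d2.png"); cv2.imwrite("pics/d12.png",np.hstack([a,cv2.resize(b,(a.shape[0],a.shape[0]))]))
E
```

```text
face [ 615.50482178 -146.99710083] 35.99613571166992
 red 304 26.574693982388034 41.31780588940121
 pointer -37.37887043223577
 red 304 26.580229574402825 41.315637249821584
 pointer -37.35730733698315
face [0. 0.] 0.0
 red 0 nan nan
 pointer 0.0
 red 0 nan nan
 pointer -2.5853982831130917h.py:35: RuntimeWarning: Mean of empty slice.
  red=(hsv[...,1]>110)&((hsv[...,0]<9)|(hsv[...,0]>170))&(d<30)&(d>17); x=q[red].mean(0); print(" red",red.sum(),np.hypot(*x),np.degrees(np.arctan2(x[1],x[0])))
  ret = um.true_divide(
```

View pics/d12.png

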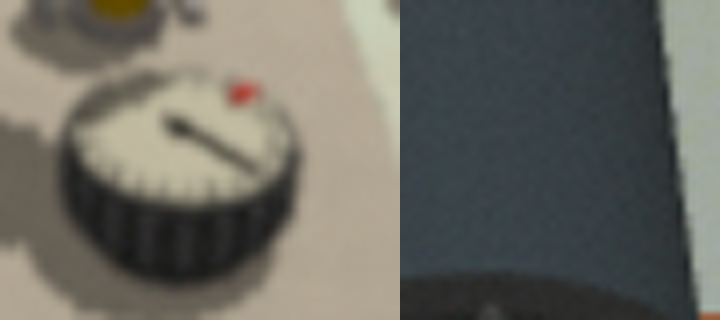

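The side crop shows the hub at (177,125), the pointer tip at (258,172) and the red mark at (243,94). The arm covers the dial in the top view.

```bash
python3 - <<'E'
from h import *
d=snapshot("side"); f=lambda x,y,z: ray(d,345+(x+.5)/8-.5,210+(y+.5)/8-.5,z)[:2]*1000
for z in(.158,.160,.162):
    h,t,r=f(177,125,z),f(258,172,z),f(243,94,z); print(z,h,[ (np.hypot(*(p-h)).round(1),np.degrees(np.arctan2(*(p-h)[::-1])).round(1)) for p in(t,r)])
E
```

```text
0.158 [ 615.7467789  -142.34157952] [(np.float64(27.8), np.float64(-50.9)), (np.float64(23.8), np.float64(32.5))]
0.16 [ 615.15514679 -145.01261309] [(np.float64(27.7), np.float64(-50.9)), (np.float64(23.7), np.float64(32.5))]
0.162 [ 614.56351469 -147.68364667] [(np.float64(27.6), np.float64(-50.9)), (np.float64(23.6), np.float64(32.5))]
```

Emit:
jog_arm(targets=[[0,40,0,0,0,6,85],[0,85,0,0,0,12,85],[0,130,0,0,0,18,85],[0,175,0,0,0,24,85],[0,220,0,0,0,30,85],[0,220,0,0,0,30,85],[0,220,0,0,0,30,85]])

```text
time_s: 34.65
eef_pos: [0.6167, 0.1798, 0.2969]
tcp_rot: [0.845, 0.534, -0.0, -0.0]
contact_force: [-0.1, -1.0, 0.4]
width: 0.0849
grasp_force: 0.0
```

```bash
python3 - <<'E'
from h import *
t=snapshot("top"); dial(t,(362,152,407,197),"d3",(615.5,-147))
P=topz(t,(365,155,405,195),.150,.18); print("dial",len(P),circ(P),P.mean(0))
cv2.imwrite("pics/d3b.png",cv2.resize(cv2.imread("pics/d3.png"),None,fx=1.6,fy=1.6))
E
```

```text
face [ 615.5090332  -147.00563049] 35.994171142578125
 red 277 25.297047293771616 37.070386756718655
 pointer -47.90371551814881
 red 277 25.300862761443682 37.047882009848415
 pointer -47.90413681336678
dial 374 (array([ 616. , -146.6]), 32.3, array([ 0.6143, -0.1457,  0.1588])) [ 0.61443449 -0.14611195  0.15858738]
```

View pics/d3b.png

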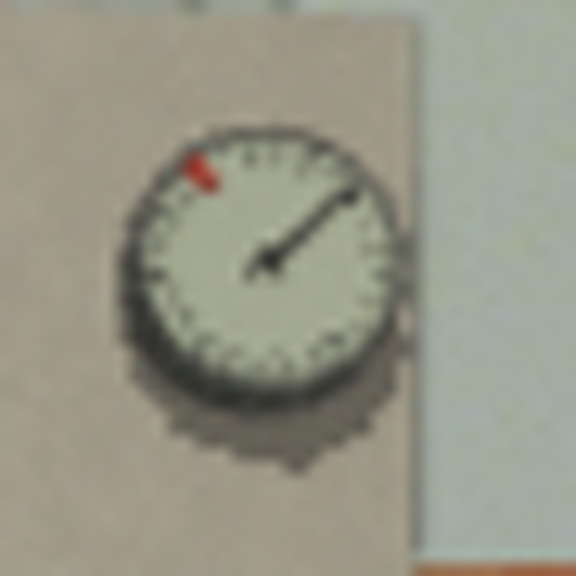

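The top view shows the pointer at -48° (tip at 355,195) and the red mark at +37° (203,173), so the bezel needs about 85° clockwise.

Emit:
jog_arm(targets=[[0,-32,0,0,0,7,85],[0,-65,0,0,0,14,85],[0,-97,0,0,0,21,85],[-1,-130,0,0,0,28,85],[-1,-162,0,0,0,35,85],[-1,-195,0,0,0,42,85],[-1,-227,0,0,0,49,85],[-2,-260,0,0,0,55,85],[-2,-292,0,0,0,60,85],[-2,-324.5,0,0,0,65,85]])

```text
time_s: 35.7
eef_pos: [0.6143, -0.1496, 0.2974]
tcp_rot: [0.427, 0.904, -0.001, 0.0]
contact_force: [0.4, 0.3, -0.1]
width: 0.0848
grasp_force: 0.0
```

Emit:
jog_arm(targets=[[0,0,0,0,0,0,85],[0,0,0,0,0,0,85],[0,0,-45,0,0,0,85],[0,0,-90,0,0,0,85],[0,0,-100,0,0,0,85],[0,0,-100,0,0,0,85]])

```text
time_s: 36.3
eef_pos: [0.6145, -0.1455, 0.1964]
tcp_rot: [0.426, 0.905, -0.0, -0.002]
contact_force: [0.4, 0.5, 1.6]
width: 0.0851
grasp_force: 0.0
```

Emit:
jog_arm(targets=[[0,0,-25,0,0,0,85],[0,0,-45,0,0,0,85],[0,0,-54,0,0,0,85],[0,0,-54,0,0,0,85],[0,0,-54,0,0,0,50],[0,0,-54,0,0,0,50],[0,0,-54,0,0,0,50],[0,0,-54,0,0,0,50],[0,0,-54,0,0,0,50]], squeeze=40)

```text
time_s: 37.2
eef_pos: [0.6157, -0.1466, 0.1453]
tcp_rot: [0.427, 0.904, -0.0, 0.001]
contact_force: [-2.2, -0.1, 7.3]
width: 0.0608
grasp_force: 42.3
```

Gripped. Turning 85° clockwise.

Emit:
jog_arm(targets=[[0,0,0,0,0,0,50],[0,0,0,0,0,-6,50],[0,0,0,0,0,-13,50],[0,0,0,0,0,-20,50],[0,0,0,0,0,-27,50],[0,0,0,0,0,-34,50],[0,0,0,0,0,-41,50],[0,0,0,0,0,-48,50],[0,0,0,0,0,-55,50],[0,0,0,0,0,-62,50]])

```text
time_s: 38.2
eef_pos: [0.6166, -0.1464, 0.1454]
tcp_rot: [0.833, 0.554, 0.001, 0.001]
contact_force: [1.9, -0.6, 3.5]
width: 0.0612
grasp_force: 42.2
```

Emit:
jog_arm(targets=[[0,0,0,0,0,-6,50],[0,0,0,0,0,-12,50],[0,0,0,0,0,-18,50],[0,0,0,0,0,-22,50],[0,0,0,0,0,-23,50],[0,0,0,0,0,-23,50],[0,0,0,0,0,-23,50]])

```text
time_s: 38.9
eef_pos: [0.6169, -0.1466, 0.1453]
tcp_rot: [0.925, 0.379, 0.002, 0.001]
contact_force: [2.4, -2.1, 6.6]
width: 0.0609
grasp_force: 42.7
```

Emit:
jog_arm(targets=[[0,0,0,0,0,0,85],[0,0,0,0,0,0,85],[0,0,0,0,0,0,85],[0,0,30,0,0,0,85],[0,0,75,0,0,0,85],[0,15,115,0,0,0,85],[0,55,130,0,0,5,85],[0,100,130,0,0,10,85],[0,145,130,0,0,15,85],[0,190,130,0,0,20,85]])

```text
time_s: 39.9
eef_pos: [0.6148, 0.0456, 0.2735]
tcp_rot: [0.845, 0.535, 0.0, -0.0]
contact_force: [0.8, -0.4, 0.6]
width: 0.0848
grasp_force: 0.0
```

Emit:
jog_arm(targets=[[0,45,0,0,0,5,85],[0,90,0,0,0,10,85],[0,120,0,0,0,14,85],[0,120,0,0,0,14,85],[0,120,0,0,0,14,85]])

```text
time_s: 40.4
eef_pos: [0.6149, 0.1644, 0.273]
tcp_rot: [0.774, 0.633, -0.0, -0.0]
contact_force: [-0.3, 0.1, 0.4]
width: 0.0853
grasp_force: 0.0
```

```bash
python3 - <<'E'
from h import *
t=snapshot("top"); dial(t,(362,152,407,197),"d4",(615.5,-147))
a=cv2.resize(cv2.imread("pics/d4.png"),(400,400)); d=snapshot("side"); dial(d,(345,210,395,250),"d5",(615.5,-147))
b=cv2.resize(d["color"][150:260,310:420],(400,400),interpolation=cv2.INTER_CUBIC)[:,:,::-1]
cv2.imwrite("pics/f1.png",np.hstack([a,b])); print(bot.observe()["eef_pos"])
E
```

```text
face [ 615.53515625 -147.01153564] 35.9892578125
 red 176 26.438621161029523 -46.51586903287753
 pointer -47.75873665393592
 red 176 26.4711897533205 -46.47783983019172
 pointer -47.71787156314205
face [ 615.50463867 -146.9972229 ] 35.99623489379883
 red 286 26.61529006268128 -42.94209520571939
 pointer -37.703945888375905
 red 286 26.61679435080718 -42.930916465410895
 pointer -37.68345213730184
[0.61534843 0.16232667 0.27318587]
```

View pics/f1.png

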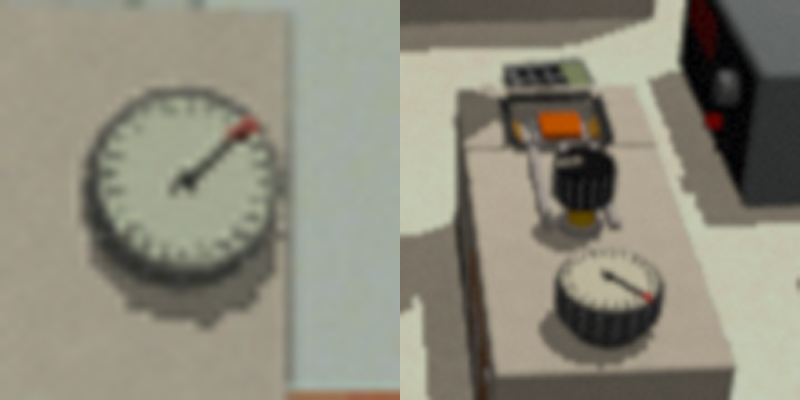

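The pointer tip lies over the red mark in both views: at (245,128) on the left, and with hub, tip and mark collinear at (607,273), (640,292), (649,297) on the right. The guard still covers the well. Handing in.

```bash
python3 -c "
from workcell import bot
print(bot.hand_in())"
```

```text
the job is handed in; nothing more can be done
None
```

I loaded the three pucks I found (blue, cork, aluminium) under the pawls, drove the captive screw home with the guard over the stack, turned the bezel so the pointer reads zero to within about 2° by camera, and handed in the job; no verdict came back.

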